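# Dip the compressor oil sump and show the gauge rod for reading

### The job

Check the oil level: take the gauge rod from its cradle by the handle, push it into the sloping guide tube of the oil sump until its collar stops against the tube's mouth, then draw it right out again. Finish still holding the rod in the gripper, at rest and level with its marked side up, its tip about 10 cm above the middle of the round drip dish and touching nothing else. Leave the dish and the other tools where they are.

Things in the scene. Friction and masses are not known exactly. Their poses are not given: they have to be found in the camera images.
- gauge_rod: oil gauge rod (dipstick), 80 g, loose, level in its cradle, axis 45 mm above the surface. Origin: centre of the collar's stop face; +x toward the tip; +z the marked side, up at the start. Steel rod 8 mm diameter, 90 mm long (x 0 to 90), white scale strip on +z near the tip; collar 32 mm diameter (x -6 to 0); flat-sided black handle x -91 to -6, 14 mm wide (y), 20 mm high (z)
- rod_tip (a point): end of the gauge rod, on its axis, 90 mm from the collar's stop face
- rod_handle (a point): middle of the handle of the gauge rod, on its axis, 45 mm behind the collar's stop face; the place to grip, across the 14 mm width, from above
- cradle: fixed cradle: base plate 160 x 50 x 8 mm, two grey slotted uprights 44 mm wide, up to 52 mm high, open at the top. Origin on the surface under the rod's collar (within 4 mm along x); +x toward the rod's tip. Front upright at x 40 to 50 mm carries the rod, rear one at x -85 to -75 mm the end of the handle; lift the rod straight up 20 mm to free it
- oil_sump: fixed compressor oil sump: base plate and finned aluminium casting with a plug on top, 102 mm high in all. Origin on the surface right below the centre of the guide tube's mouth; +x level, from the mouth toward the casting, which spans x 87 to 192 mm, y -51 to 51 mm; base plate x -4 to 201 mm, y -60 to 60 mm, 10 mm thick
- guide_tube: steel guide tube of the sump. Origin: centre of its open mouth, 95 mm above the surface. +z: along its axis out of the mouth, 35 degrees above level (the tube slopes down along the sump's +x). Bore 13 mm, widening over the last 20 mm to 24 mm (29 mm outside) at the mouth; 100 mm deep, so the collar stops on the rim before the tip meets the end
- drip_dish: round shallow steel dish, 100 mm in diameter, 16 mm high, loose, 0.2 kg, standing on the surface. Origin: centre of its underside
- wrench: bystander: flat open-ended spanner 160 x 31 x 7 mm, loose; origin: centre of its underside
- hex_keys: bystander: black holder with hex keys, 69 x 24 x 19 mm, loose; origin: centre of its underside
- oring_kit: bystander: flat ivory cardboard box 90 x 56 x 22 mm, loose; origin: centre of its underside
- screwdriver: bystander: screwdriver 156 x 24 x 22 mm, loose; origin: centre of its underside

How it is judged:
By the outcome, as a careful person would: the job done as asked, in the order asked, and still so for the second after the job is handed in, while the arm keeps its last pose, push and grip.
It also fails if it takes over 50 s, if anything falls off the work surface, if the arm or the gripper's body presses on something with over 40 N, if the wrist force passes 120 N, or if a joint passes its speed limit or range.

### The arm

A 6-joint arm with a two-finger parallel gripper is mounted at the origin on a cart in front of the work surface, level with it; the furniture and walls round the work are solid. World frame = base frame: x ahead of the robot, y to its left, z up, the work surface at z = 0. Lengths are in m, angles in rad, forces in N, time in s.
With the tool pointing down it reaches from about 0.3 to 0.875 m from the base axis. Payload 6.4 kg.
Tool frame: the origin (TCP) lies at the very end of the fingers, on their centre line; the grasp point (between the pads) lies 19 mm behind it; z points along the fingers, y is the line along which they close (so a half turn about z gives the same grasp; the last joint's range is limited). The gripper opens to 85 mm and grips with 20 to 120 N. Pads are 22 mm wide; open, the fingers measure 114 mm over their backs; the gripper's body (76 mm by 85 mm) begins 54 mm behind the grasp point. The pads swing forward as they close: fully open they stand 13 mm farther back than shut.
Start: joints at [-1.424, 0.181, 1.607, -0, 1.354, -0.206], TCP at [0.199, -0.54, 0.231] pointing down, gripper open.
Joint ranges: [-2.99, 2.99], [-0.89, 2.07], [0.3, 2.58], [-1.14, 4.28], [0, 2.63], [-3.12, 3.12]. Speed limits (rad/s): [2.57, 2.57, 3.01, 3.14, 3.14, 3.14].

### API

Orientations are given as a unit quaternion [w, x, y, z].
In Python, from bench import ctrl, vision, monitor gives the robot as it stands (ctrl), with the cameras (vision) and the readings (monitor).
- The arm moves only by the shell command python3 jog.py 'ROWS'. ROWS is a JSON list of rows, 1 to 10 of them, each of 7 numbers: dx, dy, dz in m, then a rotation vector rx, ry, rz in rad, then the opening from 0.0 (shut) to 1.0 (fully open); each row is the pose to reach, as a shift and turn from the pose commanded when the command began, along the tool's axes at that moment; what a row does not reach only later rows make up. A row lasts 1/8 s, in which the tool goes at most 0.0625 m and 0.188 rad, less where a joint would pass 70% of its speed; a pose out of reach is approached as far as the arm can. The fingers move at their own pace and stop on an object; the grip force is fixed at half the most. Time passes only in rows, so rows that do not move let the fingers close. It prints the time, the measured TCP pose, the force, the opening and the grip force at its end.
- monitor.get_obs(): the state, without advancing time (a new reading comes with each control period).
- vision.camera(name): name is "scene" or "side" or "wrist"; returns the picture (480x640x3 uint8, blue, green, red); there is no depth.
- vision.camera_params(name): a dict with "fovy" (degrees; the focal length in pixels is half the picture's height over the tangent of half this angle, whatever the lens; pixels are square), "cx", "cy" (the principal point, pixels), "view" (4x4, takes a point from world to camera coordinates). Camera axes: x right, y up, looking along -z (the intrinsics and any distortion apply to the point x, -y, -z); pixel columns grow to the right and rows downward; lengths in m; the calibration is good to about 2 mm. The wrist camera is an equidistant fisheye: a pixel r from the principal point sees the ray r / f radians off the axis. A picture is of the moment at which its call begins: read the wrist's pose just before it. camera_params takes no time and is no camera call; for the wrist camera it gives the pose at the moment of the call.
- ctrl.hand_in(): hands the job in; it is judged then, once.
The state is a dict: "time_s": time; "q": joint angles; "dq": joint speeds; "joint_efforts": joint torques, N m; "eef_pos": TCP position; "eef_rot": TCP orientation; "wrist_force": force on the tool from outside, world axes, zero at the start; "torque": the same for the moment, N m; "opening": opening from 0.0 (shut) to 1.0 (fully open); "grasp_force": force on a finger pad.
Only numpy, scipy, OpenCV 4.12 (cv2) and the standard library are available. Lean on these libraries where they do the work, as an engineer would, in place of code of your own. Each camera call takes 0.05 s, during which the arm holds its last target. There are 200 camera calls.

## Working session

There is one attempt and no reset: what is moved stays moved. The work goes in short steps, Python scripts to look and compute and a shell command to move; the robot and the scene stay as the last step left them, time stands still between calls to the robot, and variables do not carry over. Pictures are saved under pics/ and viewed, at most 10 in all, crops included, and the job is handed in when it is done.

```bash
ls; mkdir -p pics
python3 - <<'E'
from bench import ctrl, vision, monitor
import cv2,json
for n in("scene","side"):
    cv2.imwrite(f"pics/{n}0.png",vision.camera(n)); p=vision.camera_params(n); print(n,p)
o=monitor.get_obs();print(o)
E
```

```text
bench.py
jog.py
pics
scene {'fovy': 48.58121298314151, 'cx': 312.1300009857579, 'cy': 243.12798923804795, 'view': array([[ 0.98542614, -0.16895513, -0.0197353 , -0.54534743],
       [ 0.10947445,  0.54111302,  0.83379377, -0.12854029],
       [-0.1301947 , -0.82380269,  0.55172318, -1.07071342],
       [ 0.        ,  0.        ,  0.        ,  1.        ]])}
side {'fovy': 49.03949984016464, 'cx': 326.8870733203336, 'cy': 247.96833026151037, 'view': array([[ 0.92301334,  0.38438785,  0.01709833, -0.52868273],
       [-0.31574275,  0.73128561,  0.60458901,  0.14335209],
       [ 0.21989291, -0.5634424 ,  0.79635405, -1.42629478],
       [ 0.        ,  0.        ,  0.        ,  1.        ]])}
{'time_s': 0.1, 'q': array([-1.42428492e+00,  1.81483719e-01,  1.60793142e+00, -1.42775261e-05,
        1.35381509e+00, -2.06295864e-01]), 'dq': array([ 0.00066481, -0.00077568, -0.0022204 ,  0.00038854, -0.00057999,
       -0.00186855]), 'joint_efforts': array([ 3.36184958e-04, -4.45875335e+01, -3.52238274e+01, -2.81754537e-04,
        4.17408737e-03,  7.01414990e-06]), 'eef_pos': array([ 0.19861936, -0.53905783,  0.2304534 ]), 'eef_rot': array([-8.18628559e-04,  9.84480584e-01,  1.75491623e-01,  1.75046969e-05]), 'wrist_force': array([0.7595054 , 0.74091513, 0.4832149 ]), 'torque': array([-0.00187936,  0.04907405,  0.01223821]), 'grasp_force': 0.0, 'opening': 1.0017851655109389}
```

View pics/scene0.png

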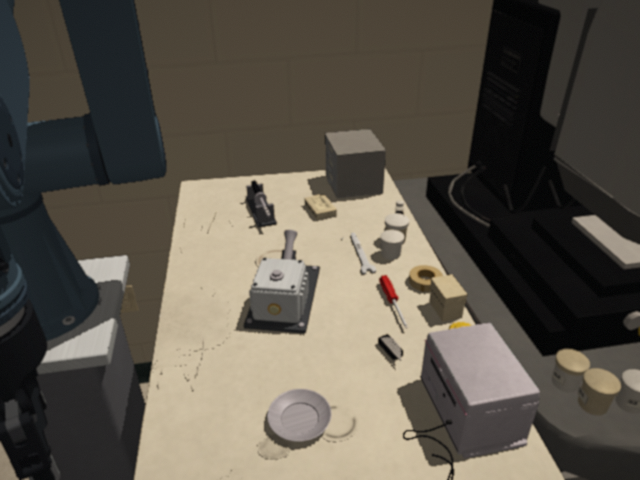

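View pics/side0.png

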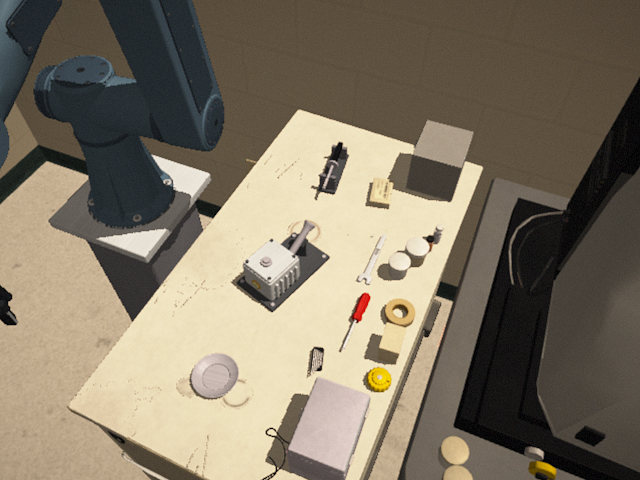

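The scene view shows the sump at about (285,290), the tube mouth at (290,235), the cradle at (260,203) and the dish at (298,417). The side view shows the cradle at (333,168), the mouth at (312,227) and the dish at (214,376). Next I'll enlarge these areas.

```bash
cat > h.py <<'E'
import numpy as np, cv2
from bench import ctrl, vision, monitor
from scipy.optimize import least_squares
from scipy.spatial.transform import Rotation as R
def RT(q): return R.from_quat([q[1],q[2],q[3],q[0]])
def proj(p,X,fish=False):
    f=240/np.tan(np.radians(p["fovy"])/2); V=p["view"]
    c=V[:3,:3]@X+V[:3,3]; x,y,z=c[0],-c[1],-c[2]
    if fish:
        r=np.hypot(x,y); k=f*np.arctan2(r,z)/r
    else: k=f/z
    return np.array([p["cx"]+k*x,p["cy"]+k*y])
def tri(obs,x0=(.5,0,.05),zfix=None):
    """obs: list of (params,uv,fish)"""
    g=lambda X:np.r_[X[:2],zfix] if zfix is not None else X
    s=least_squares(lambda X:np.concatenate([proj(p,g(X),f)-uv for p,uv,f in obs]),np.array(x0)[:2 if zfix is not None else 3])
    return g(s.x),np.abs(s.fun).max()
E
python3 - <<'E'
import cv2,numpy as np
a=cv2.imread("pics/scene0.png");b=cv2.imread("pics/side0.png")
c=lambda i,x,y:cv2.resize(i[y:y+100,x:x+130],None,fx=3,fy=3,interpolation=cv2.INTER_CUBIC)
cv2.imwrite("pics/c1.png",np.vstack([np.hstack([c(a,220,172),c(b,270,135)]),np.hstack([c(a,235,370),c(b,150,325)])]))
E
```

```text
(no output)
```

View pics/c1.png

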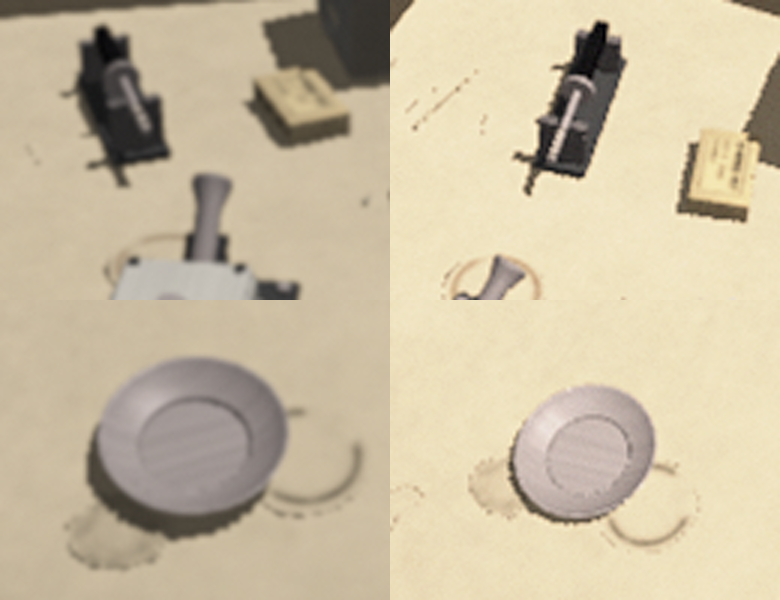

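In the crops I can read the collar, tip, handle end, mouth and dish rim in both views. Triangulating them.

Run:
```python
from h import *
S=vision.camera_params("scene");D=vision.camera_params("side")
for n,a,b in [("collar",(260.3,198),(332.3,164)),("tip",(269.3,215.3),(324,188.3)),("hend",(254.3,181.3),(340.3,143.3)),("mouth",(291,232),(309,223.7)),("dishrim",(299,415.7),(214.7,375.7)),("plug",(277,273),(266,262)),("plateA",(320,266),(328,257)),("plateB",(308,331),(272,307)),("plateC",(247,327),(237,283))]:
    X,e=tri([(S,a,0),(D,b,0)]); print(n,X.round(4),round(e,1))
```

```text
collar [0.4699 0.2849 0.0447] 0.3
tip [0.4839 0.1912 0.0458] 0.1
hend [0.4619 0.3631 0.0535] 0.1
mouth [0.5151 0.0236 0.0988] 0.1
dishrim [ 0.4702 -0.3686  0.0113] 0.4
plug [ 0.4708 -0.1164  0.1008] 0.8
plateA [0.5722 0.0081 0.0149] 0.1
plateB [ 0.5122 -0.1757  0.0085] 2.7
plateC [ 0.4032 -0.1454  0.0079] 1.0
```

```bash
cat >> h.py <<'E'
def rodR(yaw,pitch):  # rod frame: x toward tip, pitched down
    return R.from_euler("ZY",[yaw,pitch],degrees=True)
FLIP=R.from_matrix(np.diag([-1,1,-1.]))  # tool x=-rod x, tool y=rod y
def row(grasp,yaw,pitch,frm=None):
    """shift/turn in tool axes to bring the grasp point to `grasp`; frm=(tcp pos,R) commanded"""
    o=monitor.get_obs(); p0,R0=(o["eef_pos"],RT(o["eef_rot"])) if frm is None else frm
    Rt=rodR(yaw,pitch)*FLIP; p=np.array(grasp)+Rt.apply([0,0,.019])
    print("row",R0.inv().apply(p-p0).round(4),(R0.inv()*Rt).as_rotvec().round(4),"tcp",p.round(4))
    return p,Rt
E
python3 - <<'E'
from h import *
row((.464,.33,.18),-82.2,0)
E
```

```text
row [ 0.5493 -0.7237  0.0708] [-1.1000e-03 -1.4000e-03 -1.3541e+00] tcp [0.464 0.33  0.161]
```

```bash
A='[0.2,-0.26,0,0,0,-0.5,1]'; python3 jog.py '[[0.2,-0.26,0,0,0,-0.5,1],[0.2,-0.26,0,0,0,-0.5,1],[0.3,-0.4,0,0,0,-0.8,1],[0.3,-0.4,0,0,0,-0.8,1],[0.4,-0.53,0,0,0,-1.1,1],[0.4,-0.53,0,0,0,-1.1,1],[0.55,-0.724,0,0,0,-1.354,1],[0.55,-0.724,0,0,0,-1.354,1],[0.55,-0.724,0,0,0,-1.354,1],[0.55,-0.724,0,0,0,-1.354,1]]'
python3 - <<'E'
from h import *
row((.464,.33,.18),-82.2,0)
E
```

```text
time_s: 1.35
eef_pos: [0.3811, 0.0604, 0.2315]
eef_rot: [0.001, 0.657, 0.754, 0.0]
wrist_force: [1.7, -1.1, 0.7]
opening: 1.002
grasp_force: 0.0
row [0.2559 0.1186 0.0705] [0.0011 0.0005 0.    ] tcp [0.464 0.33  0.161]
```

```bash
python3 - <<'E'
from h import *
import pickle
p=vision.camera_params("wrist");i=vision.camera("wrist");cv2.imwrite("pics/w1.png",i);pickle.dump(p,open("w1.pkl","wb"))
E
python3 jog.py '[[0.06,0.03,0,0,0,0,1],[0.12,0.06,0.02,0,0,0,1],[0.18,0.09,0.02,0,0,0,1],[0.24,0.11,0.05,0,0,0,1],[0.256,0.1186,0.0705,0,0,0,1],[0.256,0.1186,0.0705,0,0,0,1],[0.256,0.1186,0.0705,0,0,0,1]]'
python3 - <<'E'
from h import *
import pickle
p=vision.camera_params("wrist");i=vision.camera("wrist");cv2.imwrite("pics/w2.png",i);pickle.dump(p,open("w2.pkl","wb"))
print(p["fovy"],p["cx"],p["cy"])
p1=pickle.load(open("w1.pkl","rb"))
for n,X in dict(collar=(.4699,.2849,.0447),tip=(.4839,.1912,.0458),hend=(.4619,.3631,.0535),mouth=(.5151,.0236,.0988)).items(): print(n,proj(p1,np.array(X),1).round(),proj(p,np.array(X),1).round())
a=cv2.imread("pics/w1.png")
cv2.imwrite("pics/w12.png",np.hstack([cv2.resize(a,(400,300)),cv2.resize(i,(400,300))]))
E
```

```text
time_s: 2.28
eef_pos: [0.4635, 0.3275, 0.1606]
eef_rot: [-0.0, 0.657, 0.754, -0.001]
wrist_force: [-0.6, 0.2, 0.0]
opening: 0.996
grasp_force: 0.0
65.70646984690485 320.9198337483449 235.38719612343502
collar [451. -13.] [323. 282.]
tip [454.  84.] [324. 376.]
hend [452. -86.] [327. 183.]
mouth [468. 283.] [331. 517.]
```

View pics/w12.png

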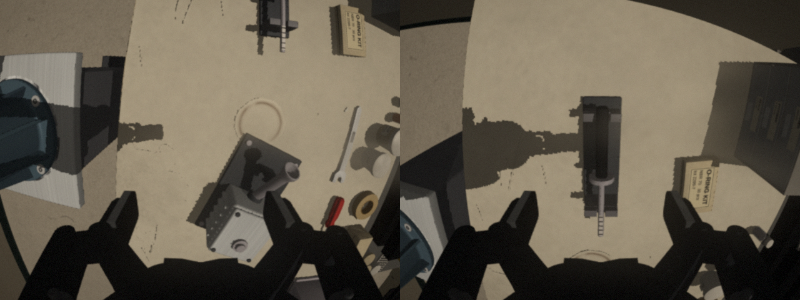

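In the left picture (w1) the mouth is near full-size pixel (465,270). In the right one (w2) the rod runs along column ~320, with the tip near (321,375). I'll enlarge both.

Run:
```python
import cv2,numpy as np
a=cv2.imread("pics/w1.png");b=cv2.imread("pics/w2.png")
g=lambda i:np.clip(i.astype(float)*1.8,0,255).astype(np.uint8)
A=cv2.resize(g(a[200:420,300:520]),None,fx=2,fy=2,interpolation=cv2.INTER_CUBIC)
B=cv2.resize(g(b[150:397,250:400]),None,fx=2.4,fy=2.4,interpolation=cv2.INTER_CUBIC)
A=np.vstack([A,np.zeros((B.shape[0]-440,440,3),np.uint8)])
cv2.imwrite("pics/c2.png",np.hstack([A,B]));print(A.shape,B.shape)
```

```text
(593, 440, 3) (593, 360, 3)
```

View pics/c2.png

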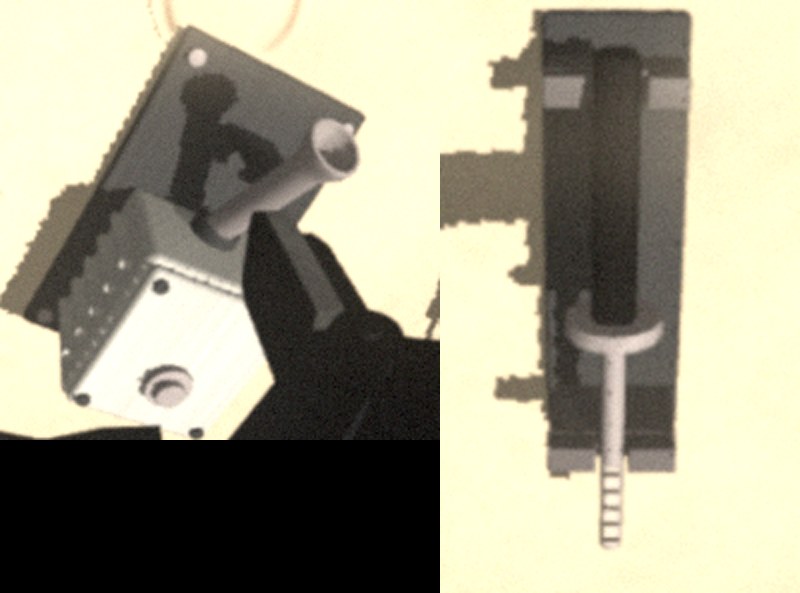

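Run:
```python
from h import *
import pickle
S=vision.camera_params("scene");D=vision.camera_params("side");w1=pickle.load(open("w1.pkl","rb"));w2=pickle.load(open("w2.pkl","rb"))
def T(n,a,b,c=None,d=None,**k):
    o=[(S,a,0),(D,b,0)]+([(w1,c,1)] if c else [])+([(w2,d,1)] if d else [])
    X,e=tri(o,**k); print(n,X.round(4),round(e,1)); return X
c=T("collar",(260.3,198),(332.3,164),None,(322.5,289))
t=T("tip",(269.3,215.3),(324,188.3),None,(320.8,377.5))
h=T("hend",(254.3,181.3),(340.3,143.3),None,(323.8,170.8))
m=T("mouth",(291,232),(309,223.7),(467.5,275))
p=T("plug",(277,273),(266,262),(384,392.5))
def Z(n,obs,z): 
    X,e=tri(obs,zfix=z);print(n,X.round(4),round(e,1));return X
# single-view with known heights
for n,uv,z in[("tip",(320.8,377.5),.049),("hend",(323.8,170.8),.055)]: Z(n+" w2",[(w2,uv,1)],z)
a=Z("mouth w1",[(w1,(467.5,275),1)],.095)
for n,uv in[("A",(481.5,259)),("B",(395,214)),("C",(314,359))]: Z(n+" w1",[(w1,uv,1)],.01)
yaw=lambda v:np.degrees(np.arctan2(v[1],v[0]))
print(yaw(t-h),yaw(t-c),yaw(p-m))
o=monitor.get_obs();print(o["eef_pos"],o["eef_rot"])
print("cam pos w2",-w2["view"][:3,:3].T@w2["view"][:3,3])
```

```text
collar [0.4702 0.2802 0.048 ] 0.5
tip [0.4817 0.1899 0.0465] 1.0
hend [0.4588 0.3707 0.0483] 1.3
mouth [0.5148 0.0288 0.0946] 0.8
plug [ 0.4689 -0.1108  0.0947] 1.5
tip w2 [0.4808 0.192  0.049 ] 0.0
hend w2 [0.4584 0.3717 0.055 ] 0.0
mouth w1 [0.5146 0.0291 0.095 ] 0.0
A w1 [0.5707 0.016  0.01  ] 0.0
B w1 [0.4587 0.0529 0.01  ] 0.0
C w1 [ 0.3991 -0.1399  0.01  ] 0.0
-82.79800628371366 -82.73664700657471 -108.19690083499314
[0.4640178  0.32730015 0.16139777] [2.34331074e-04 6.57600048e-01 7.53367167e-01 1.82787891e-04]
cam pos w2 [0.45154557 0.4100969  0.30453294]
```

Run:
```python
from h import *
row((.4643,.3253,.045),-82.8,0)
```

```text
row [-2.000e-03 -1.000e-04  1.354e-01] [0.0006 0.0001 0.0099] tcp [0.4643 0.3253 0.026 ]
```

```bash
python3 jog.py '[[-0.002,0,0.05,0,0,0.01,1],[-0.002,0,0.09,0,0,0.01,1],[-0.002,0,0.115,0,0,0.01,1],[-0.002,0,0.13,0,0,0.01,1],[-0.002,0,0.1355,0,0,0.01,1],[-0.002,0,0.1355,0,0,0.01,1],[-0.002,0,0.1355,0,0,0.01,1]]'
```

```text
time_s: 3.2
eef_pos: [0.465, 0.3263, 0.0265]
eef_rot: [0.0, 0.661, 0.75, 0.001]
wrist_force: [0.2, 0.3, -0.5]
opening: 0.997
grasp_force: 0.0
```

```bash
python3 jog.py '[[0,0,0,0,0,0,0.4],[0,0,0,0,0,0,0.4],[0,0,0,0,0,0,0.25],[0,0,0,0,0,0,0],[0,0,0,0,0,0,0],[0,0,0,0,0,0,0],[0,0,0,0,0,0,0],[0,0,0,0,0,0,0]]'
```

```text
time_s: 4.2
eef_pos: [0.4642, 0.326, 0.0254]
eef_rot: [0.0, 0.661, 0.75, 0.0]
wrist_force: [-0.6, 0.3, 2.5]
opening: 0.152
grasp_force: 58.7
```

```bash
python3 jog.py '[[0,0,-0.015,0,0,0,0],[0,0,-0.04,0,0,0,0],[0,0,-0.09,0,0,0,0],[0,0,-0.14,0,0,0,0],[0,0,-0.18,0,0,0,0],[0,0,-0.18,0,0,0,0],[0,0,-0.18,0,0,0,0]]'
python3 - <<'E'
from h import *
m=np.array([.5145,.029,.095]);u=rodR(-107.8,35).apply([1,0,0])
row(m-u*.17,-107.8,35)
E
```

```text
time_s: 5.08
eef_pos: [0.4635, 0.3257, 0.2049]
eef_rot: [-0.0, 0.661, 0.75, -0.0]
wrist_force: [-0.0, 0.1, -1.6]
opening: 0.154
grasp_force: 59.7
row [-0.1647  0.0769  0.028 ] [-0.1341  0.6014  0.4228] tcp [0.5604 0.172  0.1769]
```

```bash
python3 jog.py '[[-0.03,0.015,0,-0.02,0.1,0.07,0],[-0.06,0.03,0,-0.045,0.2,0.14,0],[-0.09,0.045,0.005,-0.067,0.3,0.21,0],[-0.12,0.06,0.01,-0.09,0.4,0.28,0],[-0.14,0.07,0.02,-0.11,0.5,0.35,0],[-0.165,0.077,0.028,-0.134,0.601,0.423,0],[-0.165,0.077,0.028,-0.134,0.601,0.423,0],[-0.165,0.077,0.028,-0.134,0.601,0.423,0],[-0.165,0.077,0.028,-0.134,0.601,0.423,0]]'
python3 - <<'E'
from h import *
m=np.array([.5145,.029,.095]);u=rodR(-107.8,35).apply([1,0,0])
row(m-u*.17,-107.8,35)
for n,P in(("scene",(.52,.07,.11)),("side",(.52,.07,.11))):
    i=vision.camera(n);cv2.imwrite(f"pics/{n}1.png",i);p=vision.camera_params(n)
    o=proj(p,np.array(P)).astype(int)-[65,60]
    print(n,o); c=cv2.resize(i[o[1]:o[1]+120,o[0]:o[0]+130],None,fx=3,fy=3,interpolation=cv2.INTER_CUBIC)
    t=m-u*.035; print(proj(p,t),proj(p,m))
    L=np.hstack([L,c]) if n=="side" else c
cv2.imwrite("pics/c3.png",L)
E
```

```text
time_s: 6.2
eef_pos: [0.5609, 0.1731, 0.1775]
eef_rot: [-0.177, 0.77, 0.563, 0.243]
wrist_force: [-0.0, 0.4, -0.4]
opening: 0.152
grasp_force: 59.7
row [-0.0013 -0.0001 -0.0003] [-0.0005  0.0004  0.002 ] tcp [0.5604 0.172  0.1769]
scene [225 155]
[292.46010099 216.9802711 ] [290.49794018 232.25112673]
side [253 147]
[317.59661326 210.59689558] [309.67352962 222.98118444]
```

View pics/c3.png

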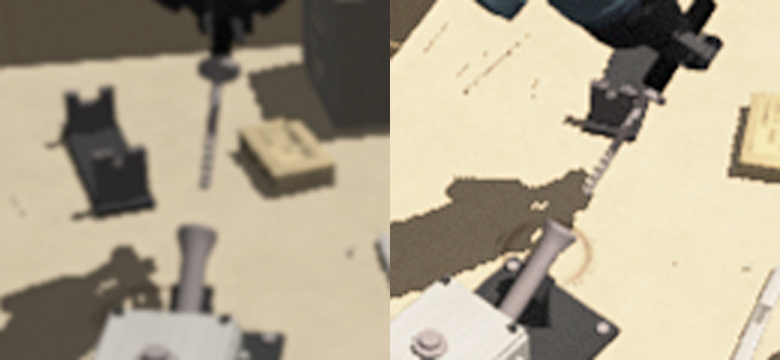

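The rod is tilted and in line with the tube. I read the tip at scene (293.3,217.3) and side (319,209.7), and the mouth at (291,231.7) and (309,223). Both are within about 1 px of the prediction.

Run:
```python
from h import *
S=vision.camera_params("scene");D=vision.camera_params("side")
t=tri([(S,(293.3,217.3),0),(D,(319,209.7),0)])[0];m=tri([(S,(291,231.7),0),(D,(309,223.2),0)])[0]
Rr=rodR(-107.8,35);M=np.array([.5145,.029,.095])
o=monitor.get_obs();Rt=RT(o["eef_rot"]);g=o["eef_pos"]-Rt.apply([0,0,.019]);tp=g+Rt.apply([-.135,0,0])
print(t,tp,m); print("mouth-tip in rod axes: images",Rr.inv().apply(m-t)*1e3,"model",Rr.inv().apply(M-tp)*1e3)
```

```text
[0.52500654 0.06217964 0.11136049] [0.52423856 0.05731495 0.11587221] [0.51497512 0.02427129 0.09933797]
mouth-tip in rod axes: images [38.97400089  2.03719283 12.61310193] model [36.49437741 -0.6166254   0.07337762]
```

Run:
```python
from h import *
import pickle
p=vision.camera_params("wrist");i=vision.camera("wrist");pickle.dump(p,open("w3.pkl","wb"));cv2.imwrite("pics/w3.png",i)
o=monitor.get_obs();Rt=RT(o["eef_rot"]);g=o["eef_pos"]-Rt.apply([0,0,.019])
for n,X in(("tip",g+Rt.apply([-.135,0,0])),("stop",g+Rt.apply([-.045,0,0])),("mouth",np.array([.5145,.029,.095]))): print(n,proj(p,X,1))
c=np.array([320,340]);print(proj(p,g,1))
cr=i[200:480,200:440];cv2.imwrite("pics/c4.png",cv2.resize(np.clip(cr.astype(float)*1.6,0,255).astype(np.uint8),None,fx=2.1,fy=2.1,interpolation=cv2.INTER_CUBIC))
```

```text
tip [322.6495735 504.5798231]
stop [323.03911747 411.29874105]
mouth [321.47079252 528.22093272]
[323.27403397 333.39778203]
```

View pics/c4.png

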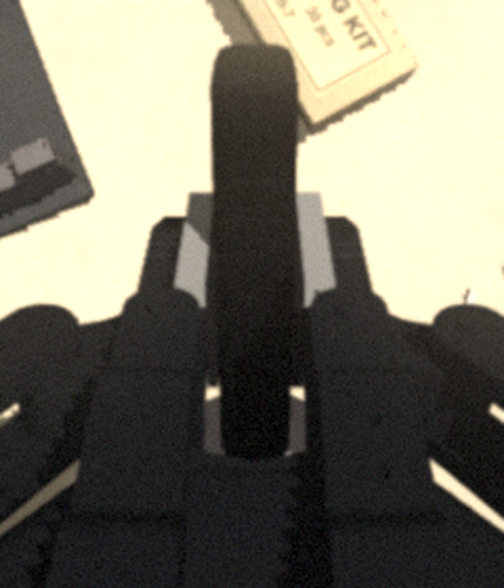

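The gripper hides the tip. The handle's rear end is clear, with its top edge near (321.4,222.4), so I'll use that to test the pitch of the rod in the grip.

Run:
```python
from h import *
import pickle
p=pickle.load(open("w3.pkl","rb"))
o=monitor.get_obs();Rt=RT(o["eef_rot"]);g=o["eef_pos"]-Rt.apply([0,0,.019]);Rr=Rt*FLIP
S=vision.camera_params("scene");D=vision.camera_params("side")
for dp in(-6,-3,0,3,6):
    Q=Rr*R.from_euler("y",dp,degrees=True)
    print(dp,[proj(p,g+Q.apply([-.046,0,z]),1).round(1) for z in(.01,-.01)],[proj(c,g+Q.apply([.135,0,0])).round(1) for c in(S,D)],[proj(c,g+Q.apply([.045,0,0])).round(1) for c in(S,D)])
```

```text
-6 [array([323.6, 225.2]), array([323.2, 215.2])] [array([292. , 213.3]), array([316.1, 208.7])] [array([297.3, 177.5]), array([338. , 177.5])]
-3 [array([323.6, 228.4]), array([323.3, 215.1])] [array([292.4, 214.9]), array([317.1, 209.5])] [array([297.5, 178.1]), array([338.3, 177.8])]
0 [array([323.7, 232. ]), array([323.3, 215.3])] [array([292.8, 216.4]), array([318.1, 210.2])] [array([297.6, 178.7]), array([338.6, 178.1])]
3 [array([323.7, 236.1]), array([323.3, 215.9])] [array([293.3, 217.7]), array([319.3, 210.8])] [array([297.7, 179.2]), array([338.9, 178.4])]
6 [array([323.8, 240.6]), array([323.4, 216.8])] [array([293.7, 218.8]), array([320.5, 211.2])] [array([297.9, 179.6]), array([339.3, 178.6])]
```

The rod sits about 3 mm forward in the grip, and its pitch is nominal within a few degrees. The funnel can take that up, so I'll insert step by step and watch the force.

```bash
python3 jog.py '[[-0.02,0,0,0,0,0,0],[-0.035,0,0,0,0,0,0],[-0.045,0,0,0,0,0,0],[-0.05,0,0,0,0,0,0],[-0.05,0,0,0,0,0,0]]'
python3 - <<'E'
from h import *
L=[]
m=np.array([.5145,.029,.095]);u=rodR(-107.8,35).apply([1,0,0])
row(m-u*.12,-107.8,35)
for n,P in(("scene",(.52,.05,.11)),("side",(.52,.05,.11))):
    i=vision.camera(n);p=vision.camera_params(n)
    o=proj(p,np.array(P)).astype(int)-[40,40]; print(n,o)
    L.append(cv2.resize(i[o[1]:o[1]+80,o[0]:o[0]+80],None,fx=5,fy=5,interpolation=cv2.INTER_CUBIC))
cv2.imwrite("pics/c5.png",np.hstack(L))
E
```

```text
time_s: 6.98
eef_pos: [0.5487, 0.1327, 0.1486]
eef_rot: [-0.177, 0.771, 0.562, 0.243]
wrist_force: [0.2, -1.0, 0.2]
opening: 0.15
grasp_force: 59.7
row [-0.0002 -0.0009  0.0002] [ 0.0007 -0.0003 -0.0005] tcp [0.5479 0.133  0.1483]
scene [251 180]
side [275 173]
```

View pics/c5.png

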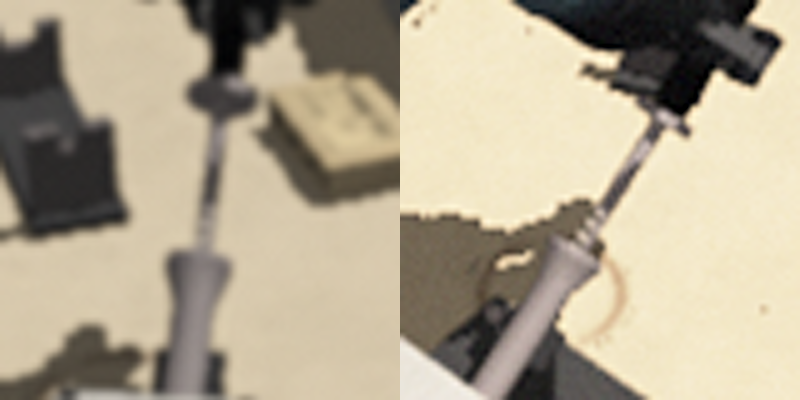

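The tip is just inside the funnel. In both views the rod lies right of the tube axis, by about 0.8 px in scene and 1.5 px in side, which is roughly 2.5 mm along rod y. I'll shift it that much and push on.

```bash
python3 jog.py '[[0,-0.0025,0,0,0,0,0],[-0.01,-0.0025,0,0,0,0,0],[-0.018,-0.0025,0,0,0,0,0],[-0.025,-0.0025,0,0,0,0,0],[-0.03,-0.0025,0,0,0,0,0],[-0.03,-0.0025,0,0,0,0,0]]'
```

```text
time_s: 7.82
eef_pos: [0.5387, 0.1099, 0.1311]
eef_rot: [-0.177, 0.771, 0.562, 0.243]
wrist_force: [0.6, 0.4, -1.2]
opening: 0.152
grasp_force: 59.7
```

```bash
python3 jog.py '[[-0.01,0,0,0,0,0,0],[-0.018,0,0,0,0,0,0],[-0.026,0,0,0,0,0,0],[-0.034,0,0,0,0,0,0],[-0.034,0,0,0,0,0,0]]'
```

```text
time_s: 8.45
eef_pos: [0.5301, 0.0833, 0.1115]
eef_rot: [-0.177, 0.771, 0.561, 0.243]
wrist_force: [0.4, -0.2, -1.1]
opening: 0.152
grasp_force: 59.7
```

Next the final approach in small steps until the force rises.

```bash
python3 jog.py '[[-0.003,0,0,0,0,0,0],[-0.006,0,0,0,0,0,0],[-0.008,0,0,0,0,0,0],[-0.01,0,0,0,0,0,0],[-0.01,0,0,0,0,0,0]]'
```

```text
time_s: 9.07
eef_pos: [0.5283, 0.0775, 0.1075]
eef_rot: [-0.178, 0.77, 0.562, 0.245]
wrist_force: [1.9, 8.1, 4.7]
opening: 0.155
grasp_force: 59.7
```

```bash
python3 jog.py '[[-0.002,0,0,0,0,0,0],[-0.004,0,0,0,0,0,0],[-0.004,0,0,0,0,0,0]]'
python3 - <<'E'
from h import *
L=[]
m=np.array([.5145,.029,.095]);u=rodR(-107.8,35).apply([1,0,0])
o=monitor.get_obs();g=o["eef_pos"]-RT(o["eef_rot"]).apply([0,0,.019]);print("grasp from mouth, along/perp axes",rodR(-107.8,35).inv().apply(g-m))
for n in("scene","side"):
    i=vision.camera(n);p=vision.camera_params(n)
    q=proj(p,m).astype(int)-[35,40]
    L.append(cv2.resize(i[q[1]:q[1]+70,q[0]:q[0]+70],None,fx=5.7,fy=5.7,interpolation=cv2.INTER_CUBIC))
cv2.imwrite("pics/c6.png",np.hstack(L))
E
```

```text
time_s: 9.45
eef_pos: [0.5282, 0.0774, 0.1076]
eef_rot: [-0.18, 0.769, 0.562, 0.247]
wrist_force: [4.3, 21.9, 15.3]
opening: 0.154
grasp_force: 59.8
grasp from mouth, along/perp axes [-0.0482324  -0.00170633  0.00049741]
```

View pics/c6.png

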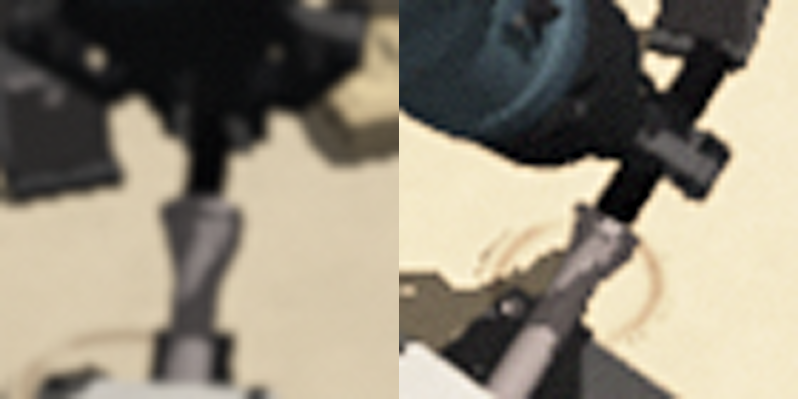

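The collar sits flush on the rim: the force rose from 10 to 27 N with no movement, at 48 mm as expected. Now I draw it straight out.

```bash
python3 jog.py '[[0.007,0,0,0,0,0,0],[0.015,0,0,0,0,0,0],[0.03,0,0,0,0,0,0],[0.05,0,0,0,0,0,0],[0.07,0,0,0,0,0,0],[0.09,0,0,0,0,0,0],[0.11,0,0,0,0,0,0],[0.13,0,0,0,0,0,0],[0.145,0,0,0,0,0,0],[0.145,0,0,0,0,0,0]]'
python3 - <<'E'
from h import *
m=np.array([.5145,.029,.095]);o=monitor.get_obs();g=o["eef_pos"]-RT(o["eef_rot"]).apply([0,0,.019]);print(rodR(-107.8,35).inv().apply(g-m))
S=vision.camera_params("scene");D=vision.camera_params("side")
print(o["q"].round(2))
# dish from mean of rim contour
for n,p,(x,y,w,h) in(("scene",S,(255,380,90,75)),("side",D,(180,345,70,60))):
    print(n,tri([(p,{"scene":(299,415.7),"side":(214.7,375.7)}[n],0)],zfix=.016)[0])
# level first over the cradle side, raised
row((.50,.10,.30),-107.8,0)
E
```

```text
time_s: 10.8
eef_pos: [0.5634, 0.1867, 0.1878]
eef_rot: [-0.177, 0.77, 0.563, 0.244]
wrist_force: [-0.7, 0.4, -0.5]
opening: 0.155
grasp_force: 59.7
[-0.18847511 -0.00166917  0.00033477]
[-0.21  0.15  1.86  0.67  1.15 -0.19]
scene [ 0.46951178 -0.37187264  0.016     ]
side [ 0.4725515  -0.37065839  0.016     ]
row [-0.0299 -0.0338 -0.1348] [ 0.0017 -0.6111  0.0016] tcp [0.5   0.1   0.281]
```

```bash
python3 jog.py '[[0,0,-0.05,0,0,0,0],[-0.02,-0.02,-0.1,0,-0.15,0,0],[-0.03,-0.034,-0.135,0,-0.3,0,0],[-0.03,-0.034,-0.135,0,-0.45,0,0],[-0.03,-0.034,-0.135,0.002,-0.611,0.002,0],[-0.03,-0.034,-0.135,0.002,-0.611,0.002,0],[-0.03,-0.034,-0.135,0.002,-0.611,0.002,0]]'
python3 - <<'E'
from h import *
Rr=rodR(-107.8,0);t=np.array([.471,-.371,.105])
row(t-Rr.apply([.138,0,-.195]),-107.8,0)
E
```

```text
time_s: 11.68
eef_pos: [0.4989, 0.0992, 0.2794]
eef_rot: [-0.002, 0.808, 0.589, -0.001]
wrist_force: [-1.1, -0.3, -0.2]
opening: 0.153
grasp_force: 59.7
row [-0.3181  0.1175 -0.0025] [-0.0039 -0.0016 -0.0012] tcp [ 0.5132 -0.2396  0.281 ]
```

```bash
python3 jog.py '[[-0.05,0.02,0,0,0,0,0],[-0.1,0.04,0,0,0,0,0],[-0.15,0.055,0,0,0,0,0],[-0.2,0.075,0,0,0,0,0],[-0.25,0.09,0,0,0,0,0],[-0.3,0.11,0,0,0,0,0],[-0.318,0.1175,0,0,0,0,0],[-0.318,0.1175,0,0,0,0,0],[-0.318,0.1175,0,0,0,0,0]]'
python3 - <<'E'
from h import *
Rr=rodR(-107.8,0);t=np.array([.471,-.371,.105])
row(t-Rr.apply([.138,0,0]),-107.8,0)
E
```

```text
time_s: 12.8
eef_pos: [0.5132, -0.2386, 0.2799]
eef_rot: [-0.001, 0.808, 0.589, -0.0]
wrist_force: [-0.4, 0.4, -1.0]
opening: 0.156
grasp_force: 59.7
row [-0.0012  0.0008  0.1939] [-0.0026 -0.0013 -0.0016] tcp [ 0.5132 -0.2396  0.086 ]
```

```bash
python3 jog.py '[[0,0,0.05,0,0,0,0],[0,0,0.1,0,0,0,0],[-0.001,0,0.14,0,0,0,0],[-0.001,0,0.17,0,0,0,0],[-0.001,0,0.185,0,0,0,0],[-0.001,0,0.194,0,0,0,0],[-0.001,0,0.194,0,0,0,0],[-0.001,0,0.194,0,0,0,0],[-0.001,0,0.194,0,0,0,0]]'
python3 - <<'E'
from h import *
Rr=rodR(-107.8,0);t=np.array([.471,-.371,.105]);row(t-Rr.apply([.138,0,0]),-107.8,0)
L=[]
for n in("scene","side"):
    i=vision.camera(n);p=vision.camera_params(n)
    q=proj(p,np.array([.48,-.34,.07])).astype(int)-[50,60]
    print(n,q,"tip",proj(p,t),"stop",proj(p,t-Rr.apply([.09,0,0])))
    L.append(cv2.resize(i[q[1]:q[1]+120,q[0]:q[0]+100],None,fx=4,fy=4,interpolation=cv2.INTER_CUBIC))
cv2.imwrite("pics/c7.png",np.hstack(L))
E
```

```text
time_s: 13.92
eef_pos: [0.5135, -0.2408, 0.0872]
eef_rot: [0.0, 0.808, 0.589, -0.0]
wrist_force: [0.5, 1.3, -0.7]
opening: 0.152
grasp_force: 59.7
row [ 0.001  -0.0007  0.0012] [-0.0001  0.0006 -0.0016] tcp [ 0.5132 -0.2396  0.086 ]
scene [251 314] tip [297.87398315 374.73172218] stop [307.10160196 331.98423359]
side [171 293] tip [206.97574693 356.86283035] stop [240.32106063 326.08836248]
```

View pics/c7.png

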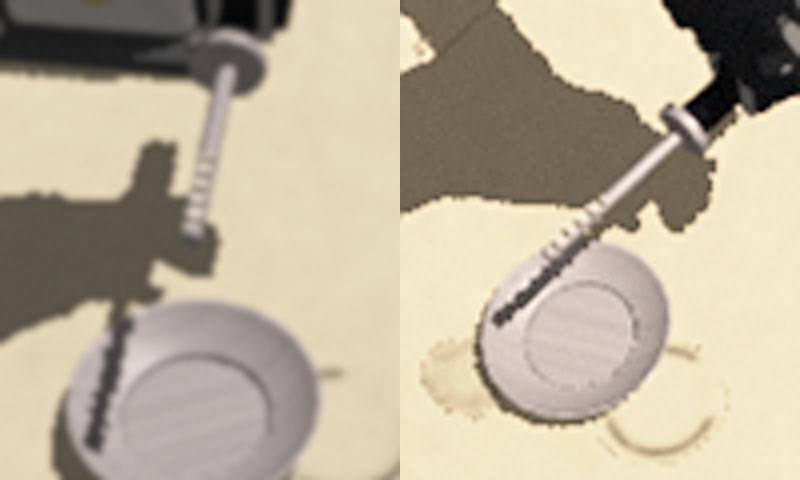

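The rod is level with the scale up. The tip reads scene (298.5,373.3) and side (207.5,356.5), within 1.5 px of the goal, and the dish hasn't moved. I'll let it settle and hand in.

```bash
python3 jog.py '[[0.001,-0.0005,0,0,0,0,0],[0.001,-0.0005,0,0,0,0,0],[0.001,-0.0005,0,0,0,0,0],[0.001,-0.0005,0,0,0,0,0],[0.001,-0.0005,0,0,0,0,0],[0.001,-0.0005,0,0,0,0,0]]' && python3 -c "
from bench import ctrl, vision, monitor
print(abs(monitor.get_obs()['dq']).max()); print(ctrl.hand_in())"
```

```text
time_s: 14.78
eef_pos: [0.5128, -0.2392, 0.0862]
eef_rot: [-0.001, 0.808, 0.589, -0.001]
wrist_force: [0.1, -0.5, -1.3]
opening: 0.149
grasp_force: 59.7
0.0014648976133744048
the job is handed in; nothing more can be done
None
```

Job handed in at 14.8 s: the rod went into the tube until its collar stopped on the mouth, came right out again, and is now held level, scale up, with its tip about 10 cm above the middle of the dish; no verdict was returned.

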